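# Start the plate warmer with its lid off

## Robot

A 7-joint arm with a two-finger parallel gripper is mounted at the origin on the work surface. World frame = base frame: x ahead of the robot, y to its left, z up, the work surface at z = 0. Lengths are in m, angles in rad, forces in N, time in s.
With the tool pointing down it reaches from about 0.4 to 0.85 m from the base axis. Payload 10.4 kg.
Tool frame: the origin (TCP) lies at the very end of the fingers, on their centre line; the grasp point (between the pads) lies ctrl.hold_point_z behind it (ctrl.hold_point_z is the distance from the TCP to the grasp point, in m); z points along the fingers, x is the direction in which the jaws open and shut, and the axes are right-handed (so a half turn about z gives the same grasp; the last joint's range is limited). The gripper opens to 87 mm and grips with 3 to 60 N. Pads are 19 mm wide; open, the fingers measure 117 mm over their backs; the gripper's body (75 mm by 190 mm) begins 51 mm behind the grasp point.
Start: joints at [1.132, 0.332, -0.065, 1.46, 0.022, 1.35, -0.088], TCP at [0.252, -0.572, 0.223] pointing down, gripper open.
Joint ranges: [-2.6, 2.6], [-0.5, 2.12], [-1.47, 1.34], [0.16, 2.42], [-1.27, 4.41], [0.06, 2.06], [-2.6, 2.6]. Speed limits (rad/s): [2.22, 2.22, 2.79, 2.79, 3.14, 3.14, 3.14].

## Interface

Orientations are given as a 3x3 rotation matrix whose columns are the frame's x, y, z axes.
In Python, from station import telemetry, capture, camera_model, order, ctrl gives the robot as it stands.
- The arm moves only by the tool jog_arm, never from a script. Its arguments are lists of equal length, an entry for each row: "rotation": the turn, a rotation vector about the world's x, y, z in rad, a list of three; "xyz": the shift along the world's x, y, z in m, a list of three; "jaw": the closure, from 0 (fully open) to 1 (shut). A call has exactly 5 rows; each row shifts and turns the pose as measured when the row begins; what a row does not reach is not made up. A row lasts 1/12 s, in which the tool goes at most 41.7 mm and 7.16 degrees, less where a joint would pass 70% of its speed; a pose out of reach is approached as far as the arm can. A call with a gripper value outside its range is refused whole. The fingers move at their own pace and stop on an object; "force" is the grip in N (left out, the last holds). Time passes only in rows, so rows that do not move let the fingers close, or fill a call up. It gives the time, the measured TCP pose, the force and the opening at its end, in the units of the state.
- telemetry.state(): the state, without advancing time (a new reading comes with each control period).
- capture(name): name is "side" or "top"; returns the picture (480x640x3 uint8, red, green, blue); there is no depth.
- camera_model(name): a dict with "fx", "fy", "cx", "cy" (pixels), "origin" and "rotation" of the camera in the world. Camera axes: x right, y down, z forward; pixel columns grow to the right and rows downward; lengths in m; the calibration is good to about 2 mm. A picture is of the moment at which its call begins. camera_model takes no time and is no camera call.
- order.sign_off(): hands the job in, once; it reports no verdict.
The state is a dict: "t": time; "q": joint angles; "joint_velocities": joint speeds; "joint_torque": joint torques, N m; "tcp_pos": TCP position; "eef_rot": TCP orientation; "ft_force": force on the tool from outside, world axes, zero at the start; "torque": the same for the moment, N m; "width": finger opening in m.
Only numpy, scipy, OpenCV 4.12 (cv2) and the standard library are available. Lean on these libraries where they do the work, as an engineer would, in place of code of your own. Each camera call takes 0.05 s, during which the arm holds its last target.

## Task

Get the sauce pot warming: put the cast-iron pot stand in the middle of the warmer's round plate, then set the sauce pot upright and centred on the stand; put both down, do not drop them. The warmer's lid is off, so then press the roller of its lid switch down just until it clicks, without pushing the lever into its overtravel, and let it spring back. Leave the pot on its stand, and do not disturb the other things on the counter.

Things in the scene. Friction and masses are not known exactly. Their poses are not given: they have to be found in the camera images.
- warmer: plate warmer: low stainless box, 170 (x) x 260 (y) x 50 mm high, fixed to the counter, with a dark round warming plate on one half of its top and a lid switch on the other half (its lid has been taken away). Origin: centre of its underside, on the counter. Its own x points away from the robot's side (its knob is on the -x face), z up.
- plate_centre (a point): centre of the warming plate's top face, 56 mm above the counter, at (0, -55, 56) mm in the warmer's frame. The plate is flat, 116 mm in diameter and stands 6 mm proud of the warmer's top.
- roller_top (a point): top of the lid switch's roller, at rest at (-19, 85, 118) mm in the warmer's frame; moves with the lever. The switch: black body 54 x 22 x 28 mm on the warmer's top; a sprung steel lever 65 mm long, hinged at its +x end, slopes up to -x past the body and ends in a white roller 18 mm in diameter, 14 mm wide (axle along the warmer's y). Worked by pressing the roller straight down.
- lever_arm (a joint): angle of the switch's lever, rad: 0 at rest, grows as the roller is pressed down, end stop 0.34. It starts to move at about 1 N, clicks at 0.14 (roller 9 mm down, about 4 N) and is damaged by overtravel beyond 0.24 (roller 15 mm down, about 6 N). It springs back by itself when let go.
- stand_centre (a point): centre (half-way up) of the pot stand: a plain dark cast-iron puck with flat faces and short slots on top, 60 mm in diameter, 26 mm high, about 0.3 kg, standing loose on the counter. z is its axis, up.
- pot_centre (a point): centre (half-way up) of the little sauce pot: an open, straight-sided white ceramic pot without handles, 56 mm in outer diameter, 55 mm high, wall 4 mm, flat bottom 54 mm across, empty, about 0.18 kg, standing loose on the counter. z is its axis, up.
- stand: the pot stand as a body; origin at the centre of its underside
- pot: the sauce pot as a body; origin at the centre of its underside
- mill: bystander: wooden pepper mill, 52 mm in diameter, 130 mm tall; origin at the centre of its underside
- mortar: bystander: stone mortar, a bowl 120 mm in diameter, 65 mm high; origin at the centre of its underside
- prep_bowl: bystander: glass bowl, 100 mm in diameter, 40 mm high; origin at the centre of its underside
Not all that is in view belongs to the job. Several things look just like the stand: the one meant starts farthest to the robot's left. Of the things that look like the pot, take the one that is farthest from the robot's base at the start.

How it is judged:
By the outcome, as a careful person would: the job done as asked, in the order asked, and still so for the second after the job is handed in, with the robot touching nothing.
It also fails if it takes over 72 s, if anything falls off the work surface, if the arm or the gripper's body presses on something with over 40 N, if the wrist force passes 120 N, or if a joint passes its speed limit or range.

## Working session

There is one attempt and no reset: what is moved stays moved. The work goes in short steps, Python scripts to look and compute and a tool call to move; the robot and the scene stay as the last step left them, time stands still between calls to the robot, and variables do not carry over. Pictures are saved under pics/ and viewed, and the job is handed in when it is done.

Besides the shell and the picture viewer there is one more tool, called after "Request:" by a JSON object that holds its "op" and its "data", one argument or row to a line. jog_arm: Moves the arm, as the interface text tells. Its arguments: {"type":"object","properties":{"rotation":{"type":"array","items":{"type":"array","items":{"type":"number"}}},"xyz":{"type":"array","items":{"type":"array","items":{"type":"number"}}},"jaw":{"type":"array","items":{"type":"number"}},"force":{"type":"number"}},"required":["rotation","xyz","jaw"]}

```bash
mkdir -p pics; ls; python3 - <<'E'
from station import telemetry, capture, camera_model, order, ctrl
import cv2,numpy as np
np.set_printoptions(precision=4,suppress=True)
for n in("side","top"):
    cv2.imwrite(f"pics/{n}0.png",capture(n)[:,:,::-1]); print(camera_model(n))
s=telemetry.state(); print(s, ctrl.hold_point_z)
E
```

```text
pics
{'fx': 470.6927961992981, 'fy': 470.6927961992981, 'cx': 323.4447443550804, 'cy': 242.62112767160144, 'origin': array([0.4453, 0.8357, 0.6927]), 'rotation': array([[-0.99  , -0.0811,  0.1157],
       [-0.1412,  0.5451, -0.8264],
       [ 0.0039, -0.8344, -0.5511]])}
{'fx': 569.0007953519101, 'fy': 569.0007953519101, 'cx': 314.8020048619892, 'cy': 246.6087667352899, 'origin': array([ 0.469 , -0.0283,  1.2898]), 'rotation': array([[ 0.0137, -0.9961,  0.0869],
       [-0.9999, -0.0134,  0.0045],
       [-0.0033, -0.0869, -0.9962]])}
{'t': 0.1, 'q': array([ 1.1324,  0.3328, -0.0647,  1.4609,  0.0216,  1.3499, -0.0886]), 'joint_velocities': array([ 0.0002, -0.0015, -0.0003, -0.0031,  0.0009, -0.0006, -0.0027]), 'joint_torque': array([  0.0017, -62.4545,   0.0249, -39.0721,  -0.0614,   0.0365,
         0.0001]), 'tcp_pos': array([ 0.2523, -0.5714,  0.2218]), 'eef_rot': array([[ 0.4039, -0.9148, -0.0006],
       [-0.9148, -0.4039,  0.0012],
       [-0.0013,  0.    , -1.    ]]), 'ft_force': array([ 0.3878,  0.0423, -0.2113]), 'torque': array([ 0.0155, -0.0304, -0.0353]), 'width': 0.08673420706906801} 0.0187
```

View pics/top0.png

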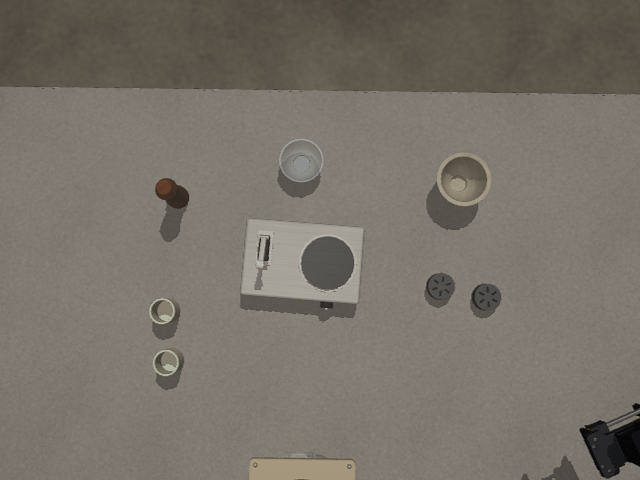

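View pics/side0.png

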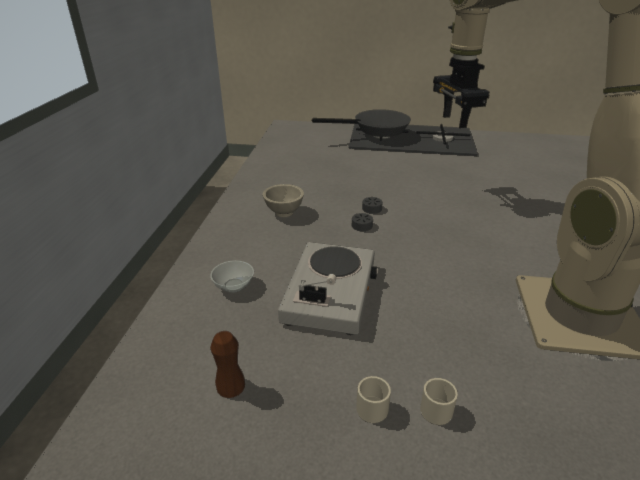

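The top view's up is +x and its left is +y.

- **Stand lookalikes:** (440,286) and (486,296). The first is farther left (+y), so it is the one meant.
- **Pot lookalikes:** (164,311) and (166,362). The first looks farthest from the base.

I'll measure all four and enlarge the crops to confirm.

```bash
cat > h.py <<'E'
import numpy as np,cv2
from station import telemetry, capture, camera_model, order, ctrl
np.set_printoptions(precision=4,suppress=True)
def ray(n,u,v):
    c=camera_model(n); d=c['rotation']@np.array([(u-c['cx'])/c['fx'],(v-c['cy'])/c['fy'],1]); return np.array(c['origin']),d
def onz(n,u,v,z):
    o,d=ray(n,u,v); return o+d*(z-o[2])/d[2]
def proj(n,p):
    c=camera_model(n); q=c['rotation'].T@(np.array(p)-c['origin']); return np.array([c['fx']*q[0]/q[2]+c['cx'],c['fy']*q[1]/q[2]+c['cy']])
def tri(u1,v1,u2,v2):
    o,d=ray('top',u1,v1);p,e=ray('side',u2,v2)
    s=np.linalg.lstsq(np.stack([d,-e],1),p-o,rcond=None)[0]
    a=o+d*s[0];b=p+e*s[1]; return (a+b)/2,np.linalg.norm(a-b)
def crop(im,x,y,w,h,k,fn):
    cv2.imwrite(fn,cv2.resize(im[y:y+h,x:x+w],None,fx=k,fy=k,interpolation=cv2.INTER_CUBIC)[:,:,::-1])
E
python3 - <<'E'
from h import *
t=cv2.imread('pics/top0.png')[:,:,::-1];s=cv2.imread('pics/side0.png')[:,:,::-1]
for n,u,v,z in [('top',440,286,.026),('top',486,296,.026),('top',164,310,.055),('top',166,362,.055),('side',362,219,.026),('side',372,203,.026),('side',374,389,.055),('side',440,391,.055)]:
    p=onz(n,u,v,z);print(n,u,v,p,np.hypot(p[0],p[1]))
A=[(t,415,260,100,60),(t,140,285,100,110),(t,235,210,140,105),(s,340,190,50,50),(s,340,365,130,65),(s,270,235,120,100)]
tiles=[cv2.resize(i[y:y+h,x:x+w],(266,int(266*h/w)),interpolation=cv2.INTER_CUBIC) for i,x,y,w,h in A]
c=np.zeros((600,800,3),np.uint8)
for k,q in enumerate(tiles):
    q=q[:298]; c[(k//3)*300:(k//3)*300+q.shape[0],(k%3)*266:(k%3)*266+266]=q
cv2.imwrite('pics/crop0.png',c[:,:,::-1])
E
```

```text
top 440 286 [ 0.4954 -0.301   0.026 ] 0.5796520911988372
top 486 296 [ 0.4747 -0.4025  0.026 ] 0.6223695396138309
top 164 310 [0.4349 0.301  0.055 ] 0.5289016719726238
top 166 362 [0.3243 0.2926 0.055 ] 0.4367799233985927
side 362 219 [ 0.496  -0.2978  0.026 ] 0.5785236836034775
side 372 203 [ 0.4736 -0.3948  0.026 ] 0.6165957692687226
side 374 389 [0.4328 0.3068 0.055 ] 0.5305279081989026
side 440 391 [0.3237 0.295  0.055 ] 0.4380059373127814
```

View pics/crop0.png

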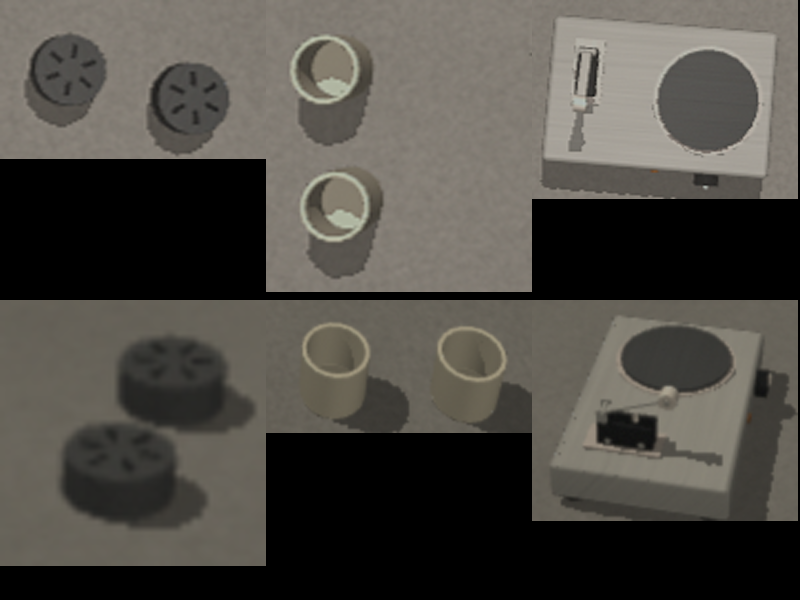

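The crops confirm both choices. The stand is at top (440,286), with y≈-0.30 against -0.40 for its twin. The pot is at top (163,311), 0.53 m from the base against 0.44 for the other. Next come precise fits.

```bash
python3 - <<'E'
from h import *
t=cv2.imread('pics/top0.png')[:,:,::-1];s=cv2.imread('pics/side0.png')[:,:,::-1]
print('stand',t[286,436],t[286,425],t[300,440],'ground',t[320,400],'plate',t[262,327],'warmer',t[290,280],'rim',t[299:303,163].tolist())
print('roller',t[246:272,262].tolist())
def blob(im,m,x,y,w,h,name):
    mm=np.zeros(m.shape,np.uint8);mm[y:y+h,x:x+w]=m[y:y+h,x:x+w]
    cs,_=cv2.findContours(mm,cv2.RETR_EXTERNAL,cv2.CHAIN_APPROX_NONE)
    c=max(cs,key=cv2.contourArea); e=cv2.fitEllipse(cv2.convexHull(c)) ; print(name,e,cv2.contourArea(c),cv2.boundingRect(c)); return c,e
hsv=cv2.cvtColor(t.copy(),cv2.COLOR_RGB2HSV);V=hsv[...,2].astype(int)
hs=cv2.cvtColor(s.copy(),cv2.COLOR_RGB2HSV);VS=hs[...,2].astype(int)
c,e=blob(t,(V<105),300,230,60,65,'plate')
print(onz('top',*e[0],.056))
c,e=blob(s,(VS<80),305,245,60,32,'plate side');print(onz('side',*e[0],.056))
m=(t[...,0].astype(int)-t[...,2]<6)&(V<80);c,e=blob(t,m,420,265,45,45,'stand')
print(onz('top',*e[0],.02))
np.savetxt('/dev/stdout',V[268:306,424:460],fmt='%d') if 0 else None
m=(t[...,1].astype(int)>165);c,e=blob(t,m,140,290,50,40,'pot');print(onz('top',*e[0],.055))
# warmer
m=V>135;c,e=blob(t,m,230,205,140,105,'warmer')
r=cv2.minAreaRect(c);print(r);b=cv2.boxPoints(r)
for q in b: print(q,onz('top',*q,.05))
ap=cv2.approxPolyDP(cv2.convexHull(c),4,True)[:,0];print(ap.tolist(),[onz('top',*q,.05)[:2].round(4).tolist() for q in ap])
E
```

```text
stand [81 81 78] [124 118 109] [88 83 78] ground [129 122 115] plate [85 83 81] warmer [168 164 156] rim [[183, 184, 163], [93, 90, 78], [122, 115, 101], [135, 127, 112]]
roller [[171, 166, 156], [171, 166, 157], [172, 167, 158], [173, 167, 158], [173, 168, 158], [173, 168, 159], [174, 169, 159], [175, 169, 160], [177, 170, 161], [177, 172, 162], [178, 173, 163], [179, 174, 163], [180, 175, 165], [181, 176, 167], [154, 147, 138], [177, 167, 155], [181, 186, 173], [181, 188, 178], [180, 188, 185], [181, 188, 177], [177, 173, 160], [156, 147, 136], [125, 117, 108], [106, 102, 95], [157, 152, 143], [159, 154, 146]]
plate ((327.23858642578125, 262.7686767578125), (52.35272979736328, 52.73020935058594), 16.5296630859375) 2102.0 (301, 237, 53, 53)
[ 0.5417 -0.0502  0.056 ]
plate side ((334.7450256347656, 261.47265625), (29.659942626953125, 49.4614143371582), 92.00955200195312) 1093.5 (310, 247, 50, 30)
[ 0.5419 -0.0445  0.056 ]
stand ((439.81121826171875, 286.50225830078125), (25.153589248657227, 27.188777923583984), 99.45719909667969) 23.5 (427, 275, 16, 25)
[ 0.4944 -0.3019  0.02  ]
pot ((161.3911590576172, 310.6395568847656), (24.434457778930664, 25.231508255004883), 34.276859283447266) 457.5 (149, 298, 25, 26)
[0.4335 0.3066 0.055 ]
warmer ((303.1058654785156, 260.4715576171875), (109.41791534423828, 139.7022705078125), 89.78360748291016) 8679.0 (241, 219, 123, 84)
((302.0586853027344, 259.7966003417969), (117.67544555664062, 76.81707000732422), 4.763641834259033)
[240.2345 293.1862] [0.4734 0.1379 0.05  ]
[246.6139 216.6345] [0.6412 0.1281 0.05  ]
[363.8828 226.407 ] [ 0.623  -0.1297  0.05  ]
[357.5035 302.9587] [ 0.4557 -0.117   0.05  ]
[[247, 220], [363, 228], [357, 302], [242, 293]] [[0.6338, 0.127], [0.6195, -0.1278], [0.4578, -0.1159], [0.4738, 0.1341]]
```

```bash
python3 - <<'E'
from h import *
t=cv2.imread('pics/top0.png')[:,:,::-1];s=cv2.imread('pics/side0.png')[:,:,::-1]
crop(t,420,268,40,40,15,'pics/st.png')
print(tri(262,265,331.5,279))
VS=s.max(2).astype(int)
m=((VS<85)*255).astype(np.uint8);mm=np.zeros_like(m);mm[244:282,305:368]=m[244:282,305:368]
c=max(cv2.findContours(mm,cv2.RETR_EXTERNAL,cv2.CHAIN_APPROX_NONE)[0],key=cv2.contourArea);h=cv2.convexHull(c);e=cv2.fitEllipse(h);print(e,cv2.boundingRect(c),onz('side',*e[0],.056))
S=[]
im=np.zeros((600,800,3),np.uint8)
a=cv2.resize(t[268:308,420:460],(400,400),interpolation=cv2.INTER_CUBIC);b=cv2.resize(s[245:305,290:350],(400,400),interpolation=cv2.INTER_CUBIC)
im[:400,:400]=a;im[:400,400:]=b;cv2.imwrite('pics/st.png',im[:400,:,::-1])
E
```

```text
(array([0.5328, 0.0865, 0.1064]), np.float64(0.001127866111833897))
((334.7153625488281, 261.4149475097656), (29.91750144958496, 49.487754821777344), 91.91691589355469) (310, 247, 50, 30) [ 0.542  -0.0447  0.056 ]
```

View pics/st.png

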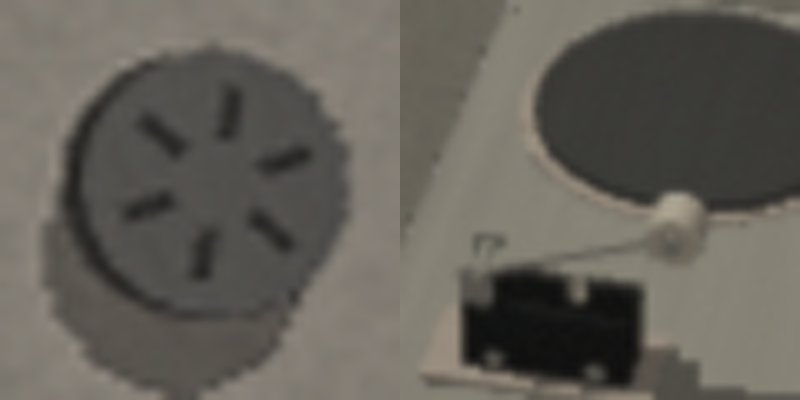

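Stand top centre is at top (441,286), the plate at (327,263) and the pot rim at (161,311). Moving towards the stand, with the jaws turned along x so they clear the lookalike.

Request:
{"op": "jog_arm", "data": {
  "rotation": [
    [0,0,0.12],
    [0,0,0.12],
    [0,0,0.12],
    [0,0,0.12],
    [0,0,0.12]
  ],
  "xyz": [
    [0.026,0.029,-0.005],
    [0.026,0.029,-0.005],
    [0.026,0.029,-0.005],
    [0.026,0.029,-0.005],
    [0.026,0.029,-0.005]
  ],
  "jaw": [0,0,0,0,0],
  "force": 25
}}

```text
t: 0.52
tcp_pos: [0.3759, -0.4281, 0.1943]
eef_rot: [[0.851, -0.524, -0.005], [-0.524, -0.851, -0.003], [-0.003, 0.005, -1.0]]
ft_force: [1.1, -0.1, -0.1]
width: 0.0873
```

Request:
{"op": "jog_arm", "data": {
  "rotation": [
    [0,0,0.115],
    [0,0,0.115],
    [0,0,0.115],
    [0,0,0.115],
    [0,0,0.095]
  ],
  "xyz": [
    [0.025,0.026,-0.012],
    [0.025,0.026,-0.012],
    [0.025,0.026,-0.012],
    [0.025,0.026,-0.012],
    [0.02,0.022,-0.012]
  ],
  "jaw": [0,0,0,0,0]
}}

```text
t: 0.93
tcp_pos: [0.5017, -0.293, 0.1331]
eef_rot: [[0.999, 0.035, 0.0], [0.035, -0.999, -0.006], [-0.0, 0.006, -1.0]]
ft_force: [0.6, -0.1, 0.5]
width: 0.0871
```

Request:
{"op": "jog_arm", "data": {
  "rotation": [
    [0,0,0],
    [0,0,0],
    [0,0,0],
    [0,0,0],
    [0,0,0]
  ],
  "xyz": [
    [0,0,-0.01],
    [0,0,-0.01],
    [0,0,-0.01],
    [0,0,-0.01],
    [0,0,0]
  ],
  "jaw": [0,0,0,0,0]
}}

```text
t: 1.35
tcp_pos: [0.5038, -0.2852, 0.0865]
eef_rot: [[0.999, 0.049, -0.003], [0.049, -0.999, -0.0], [-0.003, 0.0, -1.0]]
ft_force: [-0.6, -0.2, -0.7]
width: 0.0869
```

```bash
python3 - <<'E'
from h import *
s=telemetry.state();print(s['t'],s['tcp_pos'],s['eef_rot'],s['ft_force'],s['torque'])
t=capture('top');d=capture('side')
im=np.zeros((400,800,3),np.uint8)
im[:,:400]=cv2.resize(t[246:326,400:480],(400,400),interpolation=cv2.INTER_CUBIC);im[:,400:]=cv2.resize(d[150:250,310:410],(400,400),interpolation=cv2.INTER_CUBIC);cv2.imwrite('pics/g1.png',im[...,::-1])
p=s['tcp_pos'];print(proj('top',p),proj('side',p))
E
```

```text
1.35 [ 0.5038 -0.2852  0.0865] [[ 0.9988  0.0487 -0.0028]
 [ 0.0487 -0.9988 -0.0002]
 [-0.0028  0.0001 -1.    ]] [-0.615  -0.1969 -0.6956] [ 0.0395 -0.0811  0.0395]
[438.6772 281.3922] [359.8671 201.762 ]
```

View pics/g1.png

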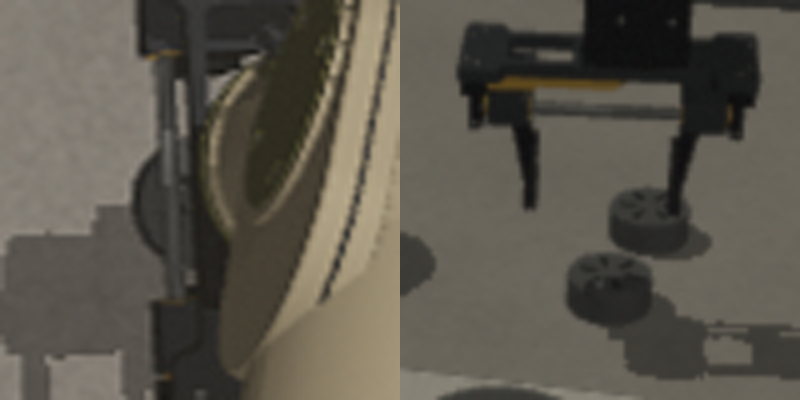

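Request:
{"op": "jog_arm", "data": {
  "rotation": [
    [0,0,-0.02],
    [0,0,-0.02],
    [0,0,0],
    [0,0,0],
    [0,0,0]
  ],
  "xyz": [
    [-0.004,-0.009,0],
    [-0.003,-0.008,-0.005],
    [0,0,-0.01],
    [0,0,-0.01],
    [0,0,0]
  ],
  "jaw": [0,0,0,0,0]
}}

```text
t: 1.87
tcp_pos: [0.4963, -0.3091, 0.0639]
eef_rot: [[1.0, -0.003, 0.002], [-0.003, -1.0, -0.006], [0.002, 0.006, -1.0]]
ft_force: [-0.1, 0.1, -0.6]
width: 0.0867
```

Request:
{"op": "jog_arm", "data": {
  "rotation": [
    [0,0,0],
    [0,0,0],
    [0,0,0],
    [0,0,0],
    [0,0,0]
  ],
  "xyz": [
    [0,0.003,-0.015],
    [0,0.002,-0.015],
    [0,0,-0.015],
    [0,0,-0.006],
    [0,0,0]
  ],
  "jaw": [0,0,0,0,0]
}}

```text
t: 2.28
tcp_pos: [0.4961, -0.3036, 0.0099]
eef_rot: [[1.0, -0.003, 0.002], [-0.003, -1.0, -0.005], [0.002, 0.005, -1.0]]
ft_force: [-1.2, -0.2, 0.1]
width: 0.0868
```

Request:
{"op": "jog_arm", "data": {
  "rotation": [
    [0,0,0],
    [0,0,0],
    [0,0,0],
    [0,0,0],
    [0,0,0]
  ],
  "xyz": [
    [0,0,-0.003],
    [0,0,-0.003],
    [0,0,0],
    [0,0,0],
    [0,0,0]
  ],
  "jaw": [0,0,0.4,0.6,0.6],
  "force": 25
}}

```text
t: 2.7
tcp_pos: [0.4974, -0.3039, 0.0054]
eef_rot: [[1.0, -0.002, 0.004], [-0.002, -1.0, -0.006], [0.004, 0.006, -1.0]]
ft_force: [0.6, -0.6, -0.1]
width: 0.0742
```

Request:
{"op": "jog_arm", "data": {
  "rotation": [
    [0,0,0],
    [0,0,0],
    [0,0,0],
    [0,0,0],
    [0,0,0]
  ],
  "xyz": [
    [0,0,0],
    [0,0,0],
    [0,0,0],
    [0,0,0],
    [0,0,0]
  ],
  "jaw": [0.6,0.6,0.6,0.6,0.6]
}}

```text
t: 3.12
tcp_pos: [0.4977, -0.3043, 0.0063]
eef_rot: [[1.0, -0.002, 0.005], [-0.002, -1.0, -0.007], [0.005, 0.007, -1.0]]
ft_force: [-0.1, -0.0, -0.5]
width: 0.0592
```

Request:
{"op": "jog_arm", "data": {
  "rotation": [
    [0,0,0],
    [0,0,0],
    [0,0,0],
    [0,0,0],
    [0,0,0]
  ],
  "xyz": [
    [0,0,0],
    [0,0,0.01],
    [0,0,0.02],
    [0,0,0.025],
    [0,0.005,0.025]
  ],
  "jaw": [0.65,0.65,0.65,0.65,0.65]
}}

```text
t: 3.53
tcp_pos: [0.4927, -0.2974, 0.0839]
eef_rot: [[1.0, -0.003, -0.005], [-0.003, -1.0, 0.0], [-0.005, 0.0, -1.0]]
ft_force: [0.6, -0.9, -3.4]
width: 0.0593
```

Request:
{"op": "jog_arm", "data": {
  "rotation": [
    [0,0,0],
    [0,0,0],
    [0,0,0],
    [0,0,0],
    [0,0,0]
  ],
  "xyz": [
    [0,0.015,0.022],
    [0.005,0.03,0.015],
    [0.008,0.035,0],
    [0.008,0.035,0],
    [0.008,0.035,0]
  ],
  "jaw": [0.65,0.65,0.65,0.65,0.65]
}}

```text
t: 3.95
tcp_pos: [0.5213, -0.1525, 0.1323]
eef_rot: [[1.0, -0.018, 0.002], [-0.018, -1.0, -0.008], [0.002, 0.008, -1.0]]
ft_force: [0.7, -0.9, -2.8]
width: 0.0595
```

Request:
{"op": "jog_arm", "data": {
  "rotation": [
    [0,0,0.01],
    [0,0,0.01],
    [0,0,0],
    [0,0,0],
    [0,0,0]
  ],
  "xyz": [
    [0.006,0.03,0],
    [0.005,0.03,0],
    [0.004,0.02,-0.005],
    [0.002,0.008,-0.01],
    [0,0,-0.01]
  ],
  "jaw": [0.65,0.65,0.65,0.65,0.65]
}}

```text
t: 4.37
tcp_pos: [0.5409, -0.0494, 0.1133]
eef_rot: [[1.0, 0.015, 0.01], [0.015, -1.0, -0.007], [0.01, 0.007, -1.0]]
ft_force: [-0.8, -0.2, -2.9]
width: 0.0594
```

Request:
{"op": "jog_arm", "data": {
  "rotation": [
    [0,0,0],
    [0,0,0],
    [0,0,0],
    [0,0,0],
    [0,0,0]
  ],
  "xyz": [
    [0,0,-0.008],
    [0,0,-0.003],
    [0,0,0],
    [0,0,0],
    [0,0,0]
  ],
  "jaw": [0.65,0.65,0.65,0.65,0.65]
}}

```text
t: 4.78
tcp_pos: [0.5387, -0.0531, 0.0997]
eef_rot: [[1.0, 0.012, 0.006], [0.012, -1.0, -0.008], [0.006, 0.008, -1.0]]
ft_force: [-0.2, -0.4, -2.3]
width: 0.0594
```

```bash
python3 - <<'E'
from h import *
s=telemetry.state();print(s['t'],s['tcp_pos'],s['eef_rot'],s['ft_force'],s['width'])
t=capture('top');d=capture('side')
im=np.zeros((400,800,3),np.uint8)
im[:,:400]=cv2.resize(t[213:313,277:377],(400,400),interpolation=cv2.INTER_CUBIC);im[:,400:]=cv2.resize(d[200:300,285:385],(400,400),interpolation=cv2.INTER_CUBIC);cv2.imwrite('pics/p1.png',im[...,::-1])
p=s['tcp_pos'];print(proj('top',p),proj('side',p))
E
```

```text
4.7833 [ 0.5387 -0.0531  0.0997] [[ 0.9999  0.0116  0.0057]
 [ 0.0117 -0.9999 -0.0083]
 [ 0.0056  0.0084 -0.9999]] [-0.1574 -0.3512 -2.316 ] 0.05943129695476352
[329.005  263.0156] [336.9487 243.7936]
```

View pics/p1.png

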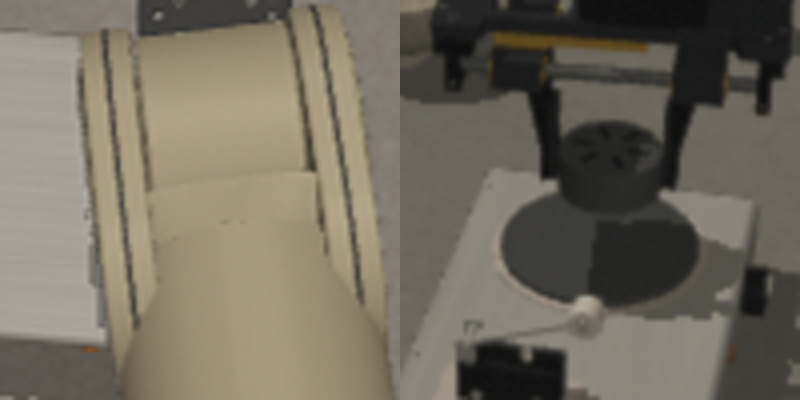

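```bash
python3 - <<'E'
from h import *
print(onz('side',337.6,236.1,.1194),onz('side',334.7,261.4,.056))
c=camera_model('side')
# side plate refit from p1: ellipse left 500,right 698,top ~185?,bottom 308
d=cv2.imread('pics/side0.png')[:,:,::-1]
crop(d,300,235,75,55,10,'pics/pl.png')
for p in [(.5417,-.0505,.056),(.4955,-.303,.026)]: print(proj('side',p))
E
```

```text
[ 0.5378 -0.0551  0.1194] [ 0.5421 -0.0447  0.056 ]
[335.1527 259.9763]
[362.3023 218.0817]
```

View pics/pl.png

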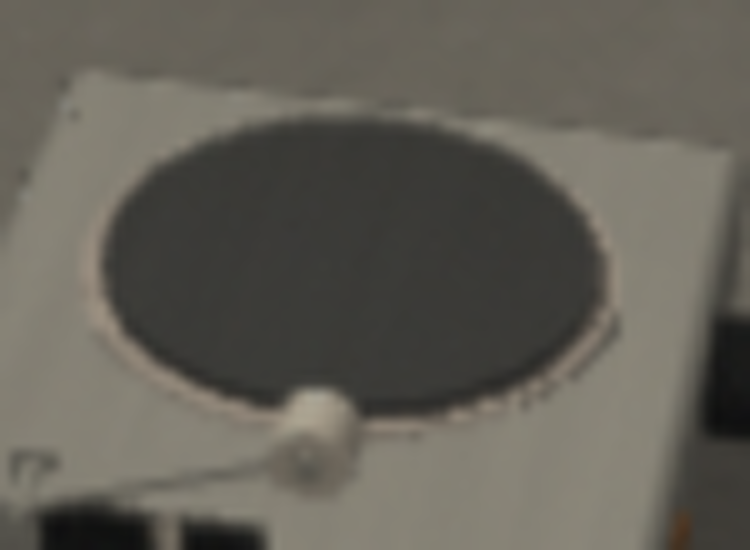

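Request:
{"op": "jog_arm", "data": {
  "rotation": [
    [0,0,0],
    [0,0,0],
    [0,0,0],
    [0,0,0],
    [0,0,0]
  ],
  "xyz": [
    [0.002,0.002,-0.006],
    [0.001,0.001,-0.006],
    [0,0,-0.006],
    [0,0,-0.004],
    [0,0,0]
  ],
  "jaw": [0.65,0.65,0.65,0.65,0.65]
}}

```text
t: 5.3
tcp_pos: [0.5426, -0.0505, 0.0762]
eef_rot: [[1.0, 0.01, 0.007], [0.011, -1.0, -0.009], [0.007, 0.009, -1.0]]
ft_force: [-0.3, -0.5, -2.7]
width: 0.0595
```

Request:
{"op": "jog_arm", "data": {
  "rotation": [
    [0.008,-0.006,0],
    [0,0,0],
    [0,0,0],
    [0,0,0],
    [0,0,0]
  ],
  "xyz": [
    [0,0,-0.004],
    [0,0,-0.004],
    [0,0,-0.003],
    [0,0,-0.001],
    [0,0,0]
  ],
  "jaw": [0.65,0.65,0.65,0.65,0.65]
}}

```text
t: 5.72
tcp_pos: [0.5424, -0.0504, 0.0625]
eef_rot: [[1.0, 0.011, 0.013], [0.011, -1.0, 0.0], [0.013, -0.0, -1.0]]
ft_force: [1.0, 0.9, -0.7]
width: 0.0596
```

Request:
{"op": "jog_arm", "data": {
  "rotation": [
    [0,0.013,0],
    [0,0,0],
    [0,0,0],
    [0,0,0],
    [0,0,0]
  ],
  "xyz": [
    [0,0,-0.001],
    [0,0,-0.001],
    [0,0,0],
    [0,0,0],
    [0,0,0]
  ],
  "jaw": [0.65,0.65,0.65,0.65,0.65]
}}

```text
t: 6.13
tcp_pos: [0.5432, -0.0503, 0.063]
eef_rot: [[1.0, 0.011, -0.001], [0.011, -1.0, -0.001], [-0.001, 0.001, -1.0]]
ft_force: [-0.3, -0.1, -3.2]
width: 0.0596
```

Request:
{"op": "jog_arm", "data": {
  "rotation": [
    [0,0,0],
    [0,0,0],
    [0,0,0],
    [0,0,0],
    [0,0,0]
  ],
  "xyz": [
    [0,0,-0.002],
    [0,0,-0.001],
    [0,0,0],
    [0,0,0],
    [0,0,0]
  ],
  "jaw": [0.65,0.65,0.65,0.65,0.65]
}}

```text
t: 6.55
tcp_pos: [0.5436, -0.0503, 0.0621]
eef_rot: [[1.0, 0.011, -0.001], [0.011, -1.0, -0.002], [-0.001, 0.002, -1.0]]
ft_force: [0.7, -0.4, -2.3]
width: 0.0592
```

Request:
{"op": "jog_arm", "data": {
  "rotation": [
    [0,0,0],
    [0,0,0],
    [0,0,0],
    [0,0,0],
    [0,0,0]
  ],
  "xyz": [
    [-0.001,0,-0.002],
    [-0.001,0,-0.001],
    [0,0,0],
    [0,0,0],
    [0,0,0]
  ],
  "jaw": [0.65,0.65,0.65,0.65,0.65]
}}

```text
t: 6.97
tcp_pos: [0.5439, -0.0503, 0.0621]
eef_rot: [[1.0, 0.01, 0.004], [0.011, -1.0, -0.003], [0.004, 0.003, -1.0]]
ft_force: [-1.1, -0.3, 1.3]
width: 0.0595
```

Request:
{"op": "jog_arm", "data": {
  "rotation": [
    [0,0,0],
    [0,0,0],
    [0,0,0],
    [0,0,0],
    [0,0,0]
  ],
  "xyz": [
    [0,0,0.003],
    [-0.0025,0,0.001],
    [0,0,0],
    [0,0,-0.003],
    [0,0,-0.001]
  ],
  "jaw": [0.65,0.65,0.65,0.65,0.65]
}}

```text
t: 7.38
tcp_pos: [0.5406, -0.0503, 0.0619]
eef_rot: [[1.0, 0.01, 0.003], [0.01, -1.0, -0.003], [0.003, 0.003, -1.0]]
ft_force: [-5.3, -0.1, 13.6]
width: 0.0592
```

Request:
{"op": "jog_arm", "data": {
  "rotation": [
    [0,0,0],
    [0,0,0],
    [0,0,0],
    [0,0,0],
    [0,0,0]
  ],
  "xyz": [
    [0,0,0],
    [0,0,0],
    [0,0,0],
    [0,0,0],
    [0,0,0]
  ],
  "jaw": [0.65,0.5,0.3,0,0]
}}

```text
t: 7.8
tcp_pos: [0.541, -0.0503, 0.062]
eef_rot: [[1.0, 0.01, 0.003], [0.01, -1.0, -0.003], [0.003, 0.003, -1.0]]
ft_force: [0.5, 0.7, 0.7]
width: 0.0677
```

Request:
{"op": "jog_arm", "data": {
  "rotation": [
    [0,0,0],
    [0,0,0],
    [0,0,0],
    [0,0,0],
    [0,0,0]
  ],
  "xyz": [
    [0,0,0],
    [0,0,0],
    [0,0,0.01],
    [0,0,0.03],
    [0,0,0.035]
  ],
  "jaw": [0,0,0,0,0]
}}

```text
t: 8.22
tcp_pos: [0.5365, -0.0499, 0.1334]
eef_rot: [[1.0, 0.011, -0.008], [0.011, -1.0, -0.0], [-0.008, 0.0, -1.0]]
ft_force: [0.8, -0.3, 0.9]
width: 0.0862
```

Request:
{"op": "jog_arm", "data": {
  "rotation": [
    [0,0,0.08],
    [0,0,0.12],
    [0,0,0.12],
    [0,0,0.12],
    [0,0,0.12]
  ],
  "xyz": [
    [0,0,0.035],
    [-0.01,0.01,0.035],
    [-0.01,0.035,0.015],
    [-0.01,0.038,0.005],
    [-0.01,0.038,0]
  ],
  "jaw": [0,0,0,0,0]
}}

```text
t: 8.63
tcp_pos: [0.4986, 0.0663, 0.2384]
eef_rot: [[0.839, 0.545, 0.005], [0.545, -0.839, -0.006], [0.001, 0.008, -1.0]]
ft_force: [0.9, 0.1, -0.2]
width: 0.0866
```

Request:
{"op": "jog_arm", "data": {
  "rotation": [
    [0,0,0.12],
    [0,0,0.12],
    [0,0,0.12],
    [0,0,0.12],
    [0,0,0.12]
  ],
  "xyz": [
    [-0.01,0.038,0],
    [-0.01,0.038,0],
    [-0.01,0.035,0],
    [-0.01,0.035,0],
    [-0.01,0.03,0]
  ],
  "jaw": [0,0,0,0,0]
}}

```text
t: 9.05
tcp_pos: [0.4447, 0.252, 0.2453]
eef_rot: [[0.359, 0.933, 0.018], [0.933, -0.359, -0.0], [0.006, 0.017, -1.0]]
ft_force: [0.5, 0.3, -0.1]
width: 0.0871
```

```bash
python3 - <<'E'
from h import *
s=telemetry.state();print(s['t'],s['tcp_pos'],s['eef_rot'],s['q'])
t=capture('top')
crop(t,227,203,150,110,5,'pics/p2.png')
E
```

```text
9.05 [0.4447 0.252  0.2453] [[ 0.3593  0.9331  0.0178]
 [ 0.9332 -0.3593 -0.0002]
 [ 0.0062  0.0167 -0.9998]] [ 0.2437  0.1406 -0.9198  1.6975  0.1261  1.3463  0.5054]
```

View pics/p2.png

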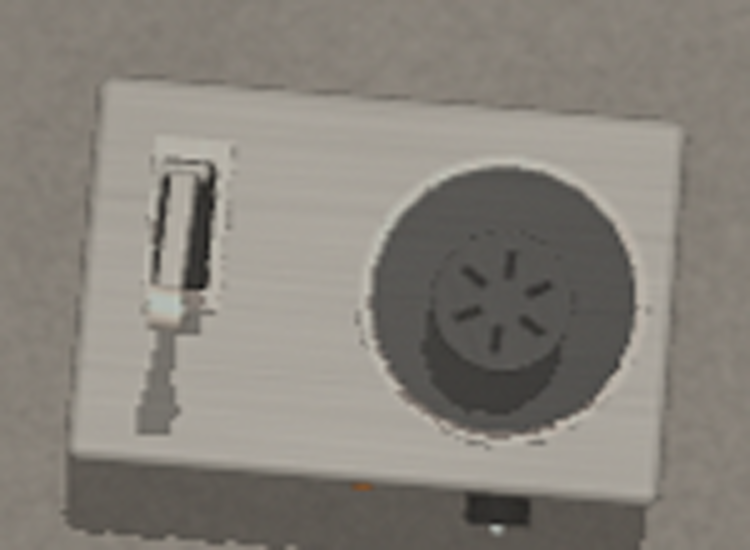

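The side view showed the held stand over the plate. The released stand's slots centre at top px (327.2,262.8), which is about 1.5 mm off the plate centre. Next the pot, with rim at top (161,311) and jaws along y.

Request:
{"op": "jog_arm", "data": {
  "rotation": [
    [0,0.018,0.11],
    [0,0,0.11],
    [0,0,0.08],
    [0,0,0.03],
    [0,0,0]
  ],
  "xyz": [
    [-0.003,0.018,-0.02],
    [-0.003,0.014,-0.025],
    [-0.002,0.007,-0.025],
    [0,0,-0.02],
    [0,0,-0.01]
  ],
  "jaw": [0,0,0,0,0]
}}

```text
t: 9.52
tcp_pos: [0.432, 0.3054, 0.1497]
eef_rot: [[0.005, 1.0, 0.008], [1.0, -0.005, 0.01], [0.01, 0.008, -1.0]]
ft_force: [-0.3, 0.3, -0.5]
width: 0.087
```

Request:
{"op": "jog_arm", "data": {
  "rotation": [
    [0,0,0],
    [0,0,0],
    [0,0,0],
    [0,0,0],
    [0,0,0]
  ],
  "xyz": [
    [0,0,-0.005],
    [0,0,0],
    [0,0,0],
    [0,0,0],
    [0,0,0]
  ],
  "jaw": [0,0,0,0,0]
}}

```text
t: 9.93
tcp_pos: [0.433, 0.3043, 0.1465]
eef_rot: [[0.012, 1.0, 0.009], [1.0, -0.012, 0.009], [0.009, 0.009, -1.0]]
ft_force: [0.3, 0.3, -0.1]
width: 0.0871
```

```bash
python3 - <<'E'
from h import *
s=telemetry.state();print(s['t'],s['tcp_pos'],s['eef_rot'],s['q'])
p=s['tcp_pos'];print(proj('side',p),proj('side',[.4335,.3066,.055]))
t=capture('side')
crop(t,310,310,150,112,5,'pics/p3.png')
E
```

```text
9.9333 [0.433  0.3043 0.1465] [[ 0.0123  0.9999  0.0092]
 [ 0.9999 -0.0124  0.009 ]
 [ 0.0091  0.0091 -0.9999]] [ 0.1387  0.3077 -0.9626  1.7837  0.2727  1.1785  0.6539]
[377.6628 349.0923] [373.6042 388.8634]
```

View pics/p3.png

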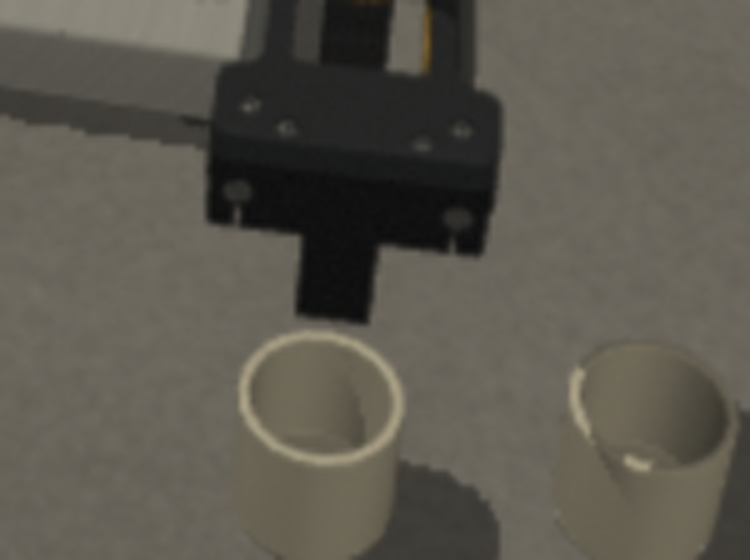

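Request:
{"op": "jog_arm", "data": {
  "rotation": [
    [-0.009,0.009,0.01],
    [0,0,0],
    [0,0,0],
    [0,0,0],
    [0,0,0]
  ],
  "xyz": [
    [0,0.002,-0.015],
    [0,0,-0.025],
    [0,0,-0.025],
    [0,0,-0.015],
    [0,0,-0.005]
  ],
  "jaw": [0,0,0,0,0]
}}

```text
t: 10.4
tcp_pos: [0.4374, 0.3075, 0.0643]
eef_rot: [[0.007, 1.0, 0.011], [1.0, -0.007, 0.004], [0.004, 0.011, -1.0]]
ft_force: [-0.2, -0.3, -0.0]
width: 0.0869
```

Request:
{"op": "jog_arm", "data": {
  "rotation": [
    [0,0.01,0],
    [0,0,0],
    [0,0,0],
    [0,0,0],
    [0,0,0]
  ],
  "xyz": [
    [-0.004,-0.001,-0.01],
    [-0.001,0,-0.015],
    [0,0,-0.015],
    [0,0,-0.006],
    [0,0,0]
  ],
  "jaw": [0,0,0,0,0]
}}

```text
t: 10.82
tcp_pos: [0.4333, 0.3066, 0.0173]
eef_rot: [[0.009, 1.0, 0.001], [1.0, -0.009, 0.005], [0.005, 0.001, -1.0]]
ft_force: [-0.0, 0.2, -0.3]
width: 0.0871
```

Request:
{"op": "jog_arm", "data": {
  "rotation": [
    [0,0,0],
    [0,0,0],
    [0,0,0],
    [0,0,0],
    [0,0,0]
  ],
  "xyz": [
    [0,0,-0.004],
    [0,0,0],
    [0,0,0],
    [0,0,0],
    [0,0,0]
  ],
  "jaw": [0,0.4,0.6,0.65,0.65],
  "force": 18
}}

```text
t: 11.23
tcp_pos: [0.4345, 0.3074, 0.015]
eef_rot: [[0.009, 1.0, 0.003], [1.0, -0.009, 0.006], [0.006, 0.003, -1.0]]
ft_force: [-1.1, 0.7, 0.2]
width: 0.068
```

Request:
{"op": "jog_arm", "data": {
  "rotation": [
    [0,0,0],
    [0,0,0],
    [0,0,0],
    [0,0,0],
    [0,0,0]
  ],
  "xyz": [
    [0,0,0],
    [0,0,0],
    [0,0,0],
    [0,0,0],
    [0,0,0]
  ],
  "jaw": [0.65,0.65,0.65,0.65,0.65]
}}

```text
t: 11.65
tcp_pos: [0.4348, 0.3074, 0.0156]
eef_rot: [[0.009, 1.0, 0.004], [1.0, -0.009, 0.006], [0.006, 0.004, -1.0]]
ft_force: [0.9, -0.7, -1.7]
width: 0.056
```

Request:
{"op": "jog_arm", "data": {
  "rotation": [
    [0,0,0],
    [0,0,0],
    [0,0,0],
    [0,0,0],
    [0,0,0]
  ],
  "xyz": [
    [0,0,0.008],
    [0,0,0.02],
    [0,0,0.03],
    [0,0,0.035],
    [0,0,0.035]
  ],
  "jaw": [0.7,0.7,0.7,0.7,0.7]
}}

```text
t: 12.07
tcp_pos: [0.429, 0.3039, 0.142]
eef_rot: [[0.007, 1.0, -0.01], [1.0, -0.007, -0.0], [-0.0, -0.01, -1.0]]
ft_force: [1.2, -0.1, -2.1]
width: 0.0562
```

Request:
{"op": "jog_arm", "data": {
  "rotation": [
    [0,0,0],
    [0,0,0],
    [0,0,0],
    [0,0,0],
    [0,0,0]
  ],
  "xyz": [
    [0,0,0.03],
    [0,-0.01,0.025],
    [0.005,-0.025,0.01],
    [0.01,-0.035,0],
    [0.01,-0.035,0]
  ],
  "jaw": [0.7,0.7,0.7,0.7,0.7]
}}

```text
t: 12.48
tcp_pos: [0.4509, 0.2076, 0.2214]
eef_rot: [[-0.011, 1.0, 0.0], [1.0, 0.011, 0.008], [0.008, 0.0, -1.0]]
ft_force: [0.6, -0.3, -2.4]
width: 0.0558
```

Request:
{"op": "jog_arm", "data": {
  "rotation": [
    [0,0,0],
    [0,0,0],
    [0,0,0],
    [0,0,0],
    [0,0,0]
  ],
  "xyz": [
    [0.012,-0.035,0],
    [0.012,-0.035,0],
    [0.012,-0.035,0],
    [0.012,-0.035,0],
    [0.012,-0.032,0]
  ],
  "jaw": [0.7,0.7,0.7,0.7,0.7]
}}

```text
t: 12.9
tcp_pos: [0.5104, 0.0288, 0.2258]
eef_rot: [[-0.016, 1.0, 0.005], [1.0, 0.016, 0.006], [0.006, 0.005, -1.0]]
ft_force: [0.7, 0.1, -2.7]
width: 0.0556
```

Request:
{"op": "jog_arm", "data": {
  "rotation": [
    [0,0,0],
    [0,0,0],
    [0,0,0],
    [0,0,0],
    [0,0,0]
  ],
  "xyz": [
    [0.01,-0.03,0],
    [0.008,-0.025,-0.005],
    [0.004,-0.012,-0.015],
    [0,0,-0.02],
    [0,0,-0.01]
  ],
  "jaw": [0.7,0.7,0.7,0.7,0.7]
}}

```text
t: 13.32
tcp_pos: [0.5349, -0.0517, 0.1784]
eef_rot: [[-0.005, 1.0, 0.01], [1.0, 0.005, 0.003], [0.003, 0.01, -1.0]]
ft_force: [-0.0, 0.7, -2.5]
width: 0.056
```

Request:
{"op": "jog_arm", "data": {
  "rotation": [
    [0,0.01,0],
    [0,0,0],
    [0,0,0],
    [0,0,0],
    [0,0,0]
  ],
  "xyz": [
    [0.003,0.001,-0.015],
    [0.002,0,-0.015],
    [0,0,-0.015],
    [0,0,-0.005],
    [0,0,0]
  ],
  "jaw": [0.7,0.7,0.7,0.7,0.7]
}}

```text
t: 13.73
tcp_pos: [0.5383, -0.0484, 0.1263]
eef_rot: [[-0.008, 1.0, -0.003], [1.0, 0.008, 0.004], [0.004, -0.003, -1.0]]
ft_force: [0.4, 0.8, -2.5]
width: 0.0559
```

Request:
{"op": "jog_arm", "data": {
  "rotation": [
    [0,0,0],
    [0,0,0],
    [0,0,0],
    [0,0,0],
    [0,0,0]
  ],
  "xyz": [
    [0,0,0],
    [0,0,0],
    [0,0,0],
    [0,0,0],
    [0,0,0]
  ],
  "jaw": [0.7,0.7,0.7,0.7,0.7]
}}

```text
t: 14.15
tcp_pos: [0.5395, -0.0471, 0.1303]
eef_rot: [[-0.01, 1.0, 0.001], [1.0, 0.01, 0.003], [0.003, 0.001, -1.0]]
ft_force: [0.7, 0.3, -1.5]
width: 0.0558
```

```bash
python3 - <<'E'
from h import *
s=telemetry.state();p=s['tcp_pos'];print(s['t'],p,s['eef_rot'])
b=p[2]-.0156;print('rim pred',proj('side',[p[0],p[1],b+.055]),'stand pred',proj('side',[.5402,-.05,.082]),'bottom',proj('side',[p[0],p[1],b]))
t=capture('side')
crop(t,285,190,100,75,8,'pics/p4.png')
E
```

```text
14.15 [ 0.5395 -0.0471  0.1303] [[-0.0096  1.      0.0008]
 [ 0.9999  0.0096  0.0034]
 [ 0.0034  0.0009 -1.    ]]
rim pred [336.8674 218.6284] stand pred [335.9756 250.9285] bottom [336.3874 239.7126]
```

View pics/p4.png

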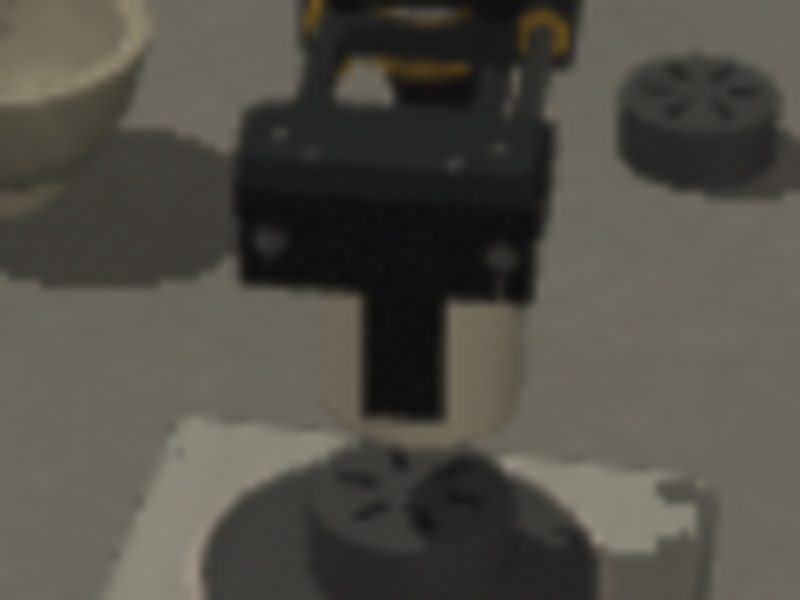

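Request:
{"op": "jog_arm", "data": {
  "rotation": [
    [0,0,0],
    [0,0,0],
    [0,0,0],
    [0,0,0],
    [0,0,0]
  ],
  "xyz": [
    [0.001,-0.002,-0.005],
    [0,-0.001,-0.006],
    [0,0,-0.006],
    [0,0,-0.003],
    [0,0,0]
  ],
  "jaw": [0.7,0.7,0.7,0.7,0.7]
}}

```text
t: 14.62
tcp_pos: [0.5408, -0.0509, 0.1084]
eef_rot: [[-0.009, 1.0, 0.001], [1.0, 0.009, 0.003], [0.003, 0.001, -1.0]]
ft_force: [-0.7, 0.2, -2.2]
width: 0.0561
```

Request:
{"op": "jog_arm", "data": {
  "rotation": [
    [0,0,0],
    [0,0,0],
    [0,0,0],
    [0,0,0],
    [0,0,0]
  ],
  "xyz": [
    [0,0.001,-0.004],
    [0,0,-0.003],
    [0,0,-0.002],
    [0,0,0],
    [0,0,0]
  ],
  "jaw": [0.7,0.7,0.7,0.7,0.7]
}}

```text
t: 15.03
tcp_pos: [0.5403, -0.0495, 0.0977]
eef_rot: [[-0.009, 1.0, 0.0], [1.0, 0.009, 0.004], [0.004, 0.0, -1.0]]
ft_force: [0.7, -0.9, 0.0]
width: 0.0562
```

Request:
{"op": "jog_arm", "data": {
  "rotation": [
    [0,0,0],
    [0,0,0],
    [0,0,0],
    [0,0,0],
    [0,0,0]
  ],
  "xyz": [
    [0.001,0,0],
    [0,0,-0.001],
    [0,0,0],
    [0,0,0],
    [0,0,0]
  ],
  "jaw": [0.7,0.7,0.7,0.7,0.7]
}}

```text
t: 15.45
tcp_pos: [0.5423, -0.0496, 0.0982]
eef_rot: [[-0.009, 1.0, 0.002], [1.0, 0.009, 0.003], [0.003, 0.002, -1.0]]
ft_force: [-0.1, 0.2, -2.1]
width: 0.0557
```

Request:
{"op": "jog_arm", "data": {
  "rotation": [
    [0,0,0],
    [0,0,0],
    [0,0,0],
    [0,0,0],
    [0,0,0]
  ],
  "xyz": [
    [-0.001,0,-0.001],
    [0,0,-0.001],
    [0,0,-0.001],
    [0,0,0],
    [0,0,0]
  ],
  "jaw": [0.7,0.7,0.7,0.7,0.7]
}}

```text
t: 15.87
tcp_pos: [0.542, -0.0496, 0.0979]
eef_rot: [[-0.009, 1.0, 0.004], [1.0, 0.009, 0.001], [0.001, 0.004, -1.0]]
ft_force: [0.7, 0.3, -2.4]
width: 0.056
```

Request:
{"op": "jog_arm", "data": {
  "rotation": [
    [0,0,0],
    [0,0,0],
    [0,0,0],
    [0,0,0],
    [0,0,0]
  ],
  "xyz": [
    [-0.001,0,-0.002],
    [0,0,-0.002],
    [0,0,-0.002],
    [0,0,-0.002],
    [0,0,-0.002]
  ],
  "jaw": [0.7,0.7,0.7,0.7,0.7]
}}

```text
t: 16.28
tcp_pos: [0.5429, -0.0497, 0.0968]
eef_rot: [[-0.007, 1.0, 0.008], [1.0, 0.007, -0.004], [-0.004, 0.008, -1.0]]
ft_force: [-13.3, -0.7, 26.4]
width: 0.0559
```

Request:
{"op": "jog_arm", "data": {
  "rotation": [
    [0,0,0],
    [0.004,0.008,0],
    [0,0,0],
    [0,0,0],
    [0,0,0]
  ],
  "xyz": [
    [0,0,0.002],
    [-0.002,0,0.001],
    [-0.001,0,0],
    [0,0,-0.002],
    [0,0,0]
  ],
  "jaw": [0.7,0.7,0.7,0.7,0.7]
}}

```text
t: 16.7
tcp_pos: [0.5392, -0.0498, 0.0974]
eef_rot: [[-0.007, 1.0, -0.001], [1.0, 0.007, 0.001], [0.001, -0.001, -1.0]]
ft_force: [-0.5, -0.1, -2.8]
width: 0.0558
```

Request:
{"op": "jog_arm", "data": {
  "rotation": [
    [0,0,0],
    [0,0,0],
    [0,0,0],
    [0,0,0],
    [0,0,0]
  ],
  "xyz": [
    [0.0015,0,0],
    [0,0,-0.001],
    [0,0,-0.002],
    [0,0,-0.001],
    [0,0,0]
  ],
  "jaw": [0.7,0.7,0.7,0.7,0.7]
}}

```text
t: 17.12
tcp_pos: [0.5396, -0.0497, 0.0968]
eef_rot: [[-0.007, 1.0, -0.005], [1.0, 0.007, -0.002], [-0.002, -0.005, -1.0]]
ft_force: [-0.0, 0.4, -1.7]
width: 0.0561
```

Request:
{"op": "jog_arm", "data": {
  "rotation": [
    [0,0,0],
    [0,-0.005,0],
    [0,0,0],
    [0,0,0],
    [0,0,0]
  ],
  "xyz": [
    [0.002,0,0.001],
    [0,0,0],
    [0,0,-0.001],
    [0,0,-0.001],
    [0,0,-0.001]
  ],
  "jaw": [0.7,0.7,0.7,0.7,0.7]
}}

```text
t: 17.53
tcp_pos: [0.5422, -0.0497, 0.0964]
eef_rot: [[-0.006, 1.0, 0.0], [1.0, 0.006, -0.002], [-0.002, 0.0, -1.0]]
ft_force: [-8.6, 0.2, 16.1]
width: 0.0558
```

Request:
{"op": "jog_arm", "data": {
  "rotation": [
    [0,0,0],
    [0,0,0],
    [0,0,0],
    [0,0,0],
    [0,0,0]
  ],
  "xyz": [
    [0,0,0],
    [0,0,0],
    [0,0,0],
    [0,0,0],
    [0,0,0]
  ],
  "jaw": [0.6,0.4,0.2,0,0]
}}

```text
t: 17.95
tcp_pos: [0.5426, -0.0497, 0.0962]
eef_rot: [[-0.006, 1.0, 0.001], [1.0, 0.006, -0.002], [-0.002, 0.001, -1.0]]
ft_force: [-1.2, 0.7, -0.0]
width: 0.0688
```

Request:
{"op": "jog_arm", "data": {
  "rotation": [
    [0,0,0],
    [0,0,0],
    [0,0,0],
    [0,0,0],
    [0,0,0]
  ],
  "xyz": [
    [0,0,0],
    [0,0,0],
    [0,0,0.01],
    [0,0,0.025],
    [0,0,0.03]
  ],
  "jaw": [0,0,0,0,0]
}}

```text
t: 18.37
tcp_pos: [0.5389, -0.0494, 0.1583]
eef_rot: [[-0.007, 1.0, -0.009], [1.0, 0.007, 0.001], [0.001, -0.009, -1.0]]
ft_force: [1.2, -0.6, 0.4]
width: 0.0866
```

Request:
{"op": "jog_arm", "data": {
  "rotation": [
    [0,0,0],
    [0,0,0],
    [0,0,0],
    [0,0,0],
    [0,0,0]
  ],
  "xyz": [
    [0,0,0.03],
    [0,0,0.025],
    [0,0.015,0.015],
    [0,0.03,0],
    [0,0.035,0]
  ],
  "jaw": [0,0,0,0.5,1]
}}

```text
t: 18.78
tcp_pos: [0.5412, 0.025, 0.2419]
eef_rot: [[0.005, 1.0, 0.001], [1.0, -0.005, -0.003], [-0.003, 0.001, -1.0]]
ft_force: [1.0, -0.1, -0.3]
width: 0.0804
```

Request:
{"op": "jog_arm", "data": {
  "rotation": [
    [0,0,0],
    [0,0,0],
    [0,0,0],
    [0,0,0],
    [0,0,0]
  ],
  "xyz": [
    [-0.004,0.025,-0.01],
    [-0.003,0.015,-0.02],
    [0,0.008,-0.02],
    [0,0,-0.01],
    [0,0,0]
  ],
  "jaw": [1,1,1,1,1]
}}

```text
t: 19.2
tcp_pos: [0.5344, 0.0848, 0.1872]
eef_rot: [[-0.006, 1.0, 0.011], [1.0, 0.006, -0.0], [-0.0, 0.011, -1.0]]
ft_force: [-0.5, -0.1, -0.5]
width: 0.0481
```

Request:
{"op": "jog_arm", "data": {
  "rotation": [
    [0,0,0],
    [0,0,0],
    [0,0,0],
    [0,0,0],
    [0,0,0]
  ],
  "xyz": [
    [0,0,0],
    [0,0,0],
    [0,0,0],
    [0,0,0],
    [0,0,0]
  ],
  "jaw": [1,1,1,1,1]
}}

```text
t: 19.62
tcp_pos: [0.5362, 0.0812, 0.1908]
eef_rot: [[-0.001, 1.0, 0.014], [1.0, 0.001, -0.001], [-0.001, 0.014, -1.0]]
ft_force: [0.3, 0.6, 0.7]
width: 0.015
```

```bash
python3 - <<'E'
from h import *
s=telemetry.state();p=s['tcp_pos'];print(s['t'],p,s['eef_rot'],s['width'],s['ft_force'])
print(onz('top',259.6,264,.112))
print('tcp px',proj('side',p),'roller pred',proj('side',[.532,.091,.109]),proj('side',[.5311,.0906,.118]))
d=capture('side')
crop(d,270,190,120,90,6,'pics/p5.png')
E
```

```text
19.6167 [0.5362 0.0812 0.1908] [[-0.0008  0.9999  0.0135]
 [ 1.      0.0009 -0.0011]
 [-0.0011  0.0135 -0.9999]] 0.015015622624716705 [0.308  0.5967 0.7492]
[0.534  0.0909 0.112 ]
tcp px [330.968 242.684] roller pred [331.9183 279.4223] [332.4517 275.784 ]
```

View pics/p5.png

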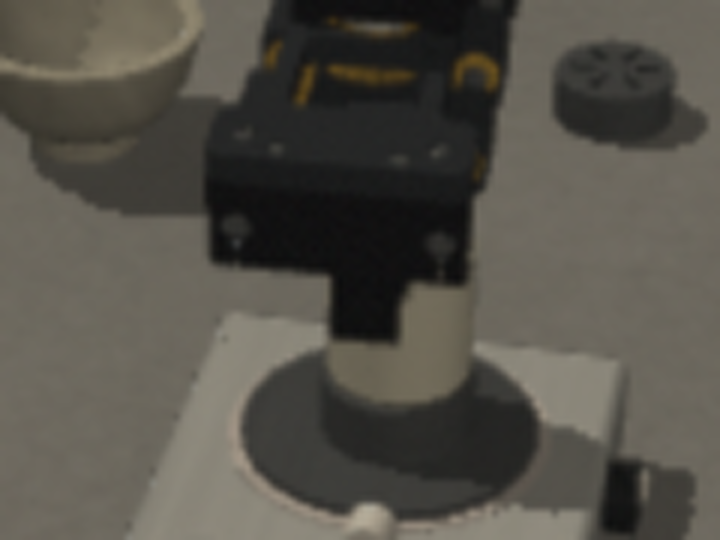

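Request:
{"op": "jog_arm", "data": {
  "rotation": [
    [0,0.012,0],
    [0,0,0],
    [0,0,0],
    [0,0,0],
    [0,0,0]
  ],
  "xyz": [
    [-0.003,0.006,-0.01],
    [-0.001,0.003,-0.015],
    [0,0,-0.015],
    [0,0,-0.005],
    [0,0,0]
  ],
  "jaw": [1,1,1,1,1]
}}

```text
t: 20.08
tcp_pos: [0.532, 0.0912, 0.1434]
eef_rot: [[0.001, 1.0, 0.001], [1.0, -0.001, -0.001], [-0.001, 0.001, -1.0]]
ft_force: [0.2, -1.0, 0.3]
width: 0.0006
```

Request:
{"op": "jog_arm", "data": {
  "rotation": [
    [0,0,0],
    [0,0,0],
    [0,0,0],
    [0,0,0],
    [0,0,0]
  ],
  "xyz": [
    [0,0,0],
    [0,0,0],
    [0,0,0],
    [0,0,0],
    [0,0,0]
  ],
  "jaw": [1,1,1,1,1]
}}

```text
t: 20.5
tcp_pos: [0.5325, 0.0918, 0.1448]
eef_rot: [[0.001, 1.0, 0.001], [1.0, -0.001, -0.001], [-0.001, 0.001, -1.0]]
ft_force: [0.2, -0.2, 0.2]
width: 0.0004
```

Request:
{"op": "jog_arm", "data": {
  "rotation": [
    [0,0,0],
    [0,0,0],
    [0,0,0],
    [0,0,0],
    [0,0,0]
  ],
  "xyz": [
    [0,0,-0.006],
    [0,0,-0.006],
    [0,0,-0.004],
    [0,0,0],
    [0,0,0]
  ],
  "jaw": [1,1,1,1,1]
}}

```text
t: 20.92
tcp_pos: [0.5328, 0.0915, 0.1276]
eef_rot: [[0.001, 1.0, 0.002], [1.0, -0.001, -0.001], [-0.001, 0.002, -1.0]]
ft_force: [-0.4, 0.5, -0.2]
width: 0.0005
```

```bash
python3 - <<'E'
from h import *
s=telemetry.state();p=s['tcp_pos'];print(s['t'],p,s['ft_force'])
d=capture('side')
crop(d,280,220,100,75,8,'pics/p6.png')
E
```

```text
20.9167 [0.5328 0.0915 0.1276] [-0.4498  0.4713 -0.1847]
```

View pics/p6.png

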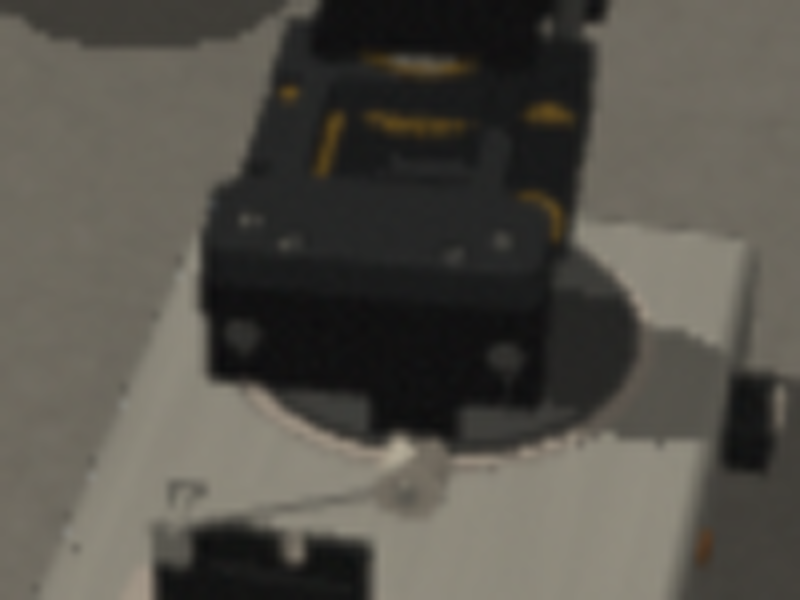

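Request:
{"op": "jog_arm", "data": {
  "rotation": [
    [0,0,0],
    [0,0,0],
    [0,0,0],
    [0,0,0],
    [0,0,0]
  ],
  "xyz": [
    [0,0,-0.003],
    [0,0,-0.003],
    [0,0,-0.002],
    [0,0,0],
    [0,0,0]
  ],
  "jaw": [1,1,1,1,1]
}}

```text
t: 21.38
tcp_pos: [0.5329, 0.0916, 0.1188]
eef_rot: [[0.001, 1.0, 0.003], [1.0, -0.001, -0.001], [-0.001, 0.003, -1.0]]
ft_force: [0.3, 0.5, -0.6]
width: 0.0006
```

Request:
{"op": "jog_arm", "data": {
  "rotation": [
    [0,0,0],
    [0,0,0],
    [0,0,0],
    [0,0,0],
    [0,0,0]
  ],
  "xyz": [
    [0,0,-0.002],
    [0,0,-0.002],
    [0,0,-0.002],
    [0,0,-0.001],
    [0,0,0]
  ],
  "jaw": [1,1,1,1,1]
}}

```text
t: 21.8
tcp_pos: [0.532, 0.0919, 0.1118]
eef_rot: [[0.001, 1.0, 0.001], [1.0, -0.001, -0.001], [-0.001, 0.001, -1.0]]
ft_force: [-2.0, 0.3, 3.8]
width: 0.0003
```

Request:
{"op": "jog_arm", "data": {
  "rotation": [
    [0,0,0],
    [0,0,0],
    [0,0,0],
    [0,0,0],
    [0,0,0]
  ],
  "xyz": [
    [0,0,-0.002],
    [0,0,-0.0015],
    [0,0,-0.001],
    [0,0,0],
    [0,0,0]
  ],
  "jaw": [1,1,1,1,1]
}}

```text
t: 22.22
tcp_pos: [0.5315, 0.0921, 0.1077]
eef_rot: [[0.001, 1.0, 0.0], [1.0, -0.001, -0.002], [-0.002, 0.0, -1.0]]
ft_force: [-2.3, -0.9, 4.9]
width: 0.0005
```

Request:
{"op": "jog_arm", "data": {
  "rotation": [
    [0,0,0],
    [0,0,0],
    [0,0,0],
    [0,0,0],
    [0,0,0]
  ],
  "xyz": [
    [0,0,-0.001],
    [0,0,-0.0005],
    [0,0,0],
    [0,0,0],
    [0,0,0]
  ],
  "jaw": [1,1,1,1,1]
}}

```text
t: 22.63
tcp_pos: [0.5314, 0.0921, 0.107]
eef_rot: [[0.0, 1.0, -0.0], [1.0, -0.0, -0.003], [-0.003, -0.0, -1.0]]
ft_force: [-3.8, -0.6, 5.5]
width: 0.0004
```

```bash
python3 - <<'E'
from h import *
s=telemetry.state();p=s['tcp_pos'];print(s['t'],p,s['ft_force'])
d=capture('side')
crop(d,280,220,100,75,8,'pics/p7.png')
s=telemetry.state();print(s['t'],s['tcp_pos'],s['ft_force'])
E
```

```text
22.6333 [0.5314 0.0921 0.107 ] [-3.7936 -0.6151  5.5192]
22.6833 [0.5314 0.0921 0.1071] [-3.5963 -0.0804  4.907 ]
```

View pics/p7.png

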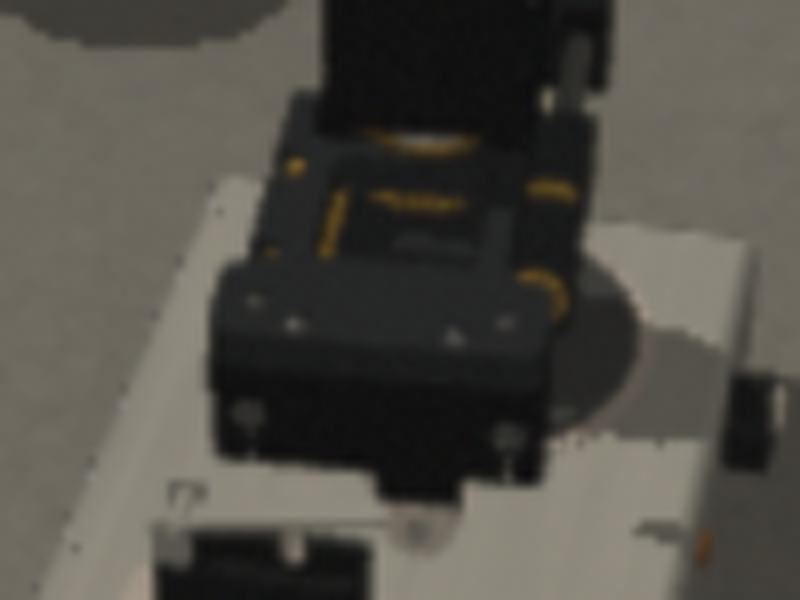

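In the side view the roller hub moved from (331,281) to (332,286). That is about 10–12 mm down and agrees with the TCP's 11 mm, so it is past the click and short of overtravel. Letting it up.

Request:
{"op": "jog_arm", "data": {
  "rotation": [
    [0,0,0],
    [0,0,0],
    [0,0,0],
    [0,0,0],
    [0,0,0]
  ],
  "xyz": [
    [0,0,0.005],
    [0,0,0.01],
    [0,0,0.02],
    [0,0,0.03],
    [0,0,0.03]
  ],
  "jaw": [1,1,1,1,1]
}}

```text
t: 23.1
tcp_pos: [0.5291, 0.0913, 0.2017]
eef_rot: [[-0.0, 1.0, -0.007], [1.0, 0.0, -0.002], [-0.002, -0.007, -1.0]]
ft_force: [0.8, -0.2, 0.4]
width: 0.0007
```

Request:
{"op": "jog_arm", "data": {
  "rotation": [
    [0,0,0],
    [0,0,0],
    [0,0,0],
    [0,0,0],
    [0,0,0]
  ],
  "xyz": [
    [-0.01,0.02,0.02],
    [-0.02,0.035,0],
    [-0.02,0.035,0],
    [-0.02,0.035,0],
    [-0.02,0.035,0]
  ],
  "jaw": [1,1,1,1,1]
}}

```text
t: 23.52
tcp_pos: [0.4436, 0.2482, 0.2332]
eef_rot: [[0.018, 1.0, 0.008], [1.0, -0.018, -0.001], [-0.001, 0.008, -1.0]]
ft_force: [0.9, -0.1, -0.1]
width: 0.0005
```

Request:
{"op": "jog_arm", "data": {
  "rotation": [
    [0,0,0],
    [0,0,0],
    [0,0,0],
    [0,0,0],
    [0,0,0]
  ],
  "xyz": [
    [-0.01,0.02,0.01],
    [0,0.01,0],
    [0,0,0],
    [0,0,0],
    [0,0,0]
  ],
  "jaw": [1,1,1,1,1]
}}

```text
t: 23.93
tcp_pos: [0.4264, 0.2887, 0.2478]
eef_rot: [[0.003, 1.0, 0.012], [1.0, -0.003, 0.002], [0.002, 0.012, -1.0]]
ft_force: [0.4, -0.2, 0.5]
width: 0.0007
```

```bash
python3 - <<'E'
from h import *
s=telemetry.state();p=s['tcp_pos'];print(s['t'],p,s['ft_force'])
t=capture('top');d=capture('side')
im=np.zeros((600,800,3),np.uint8)
im[:300,:400]=cv2.resize(t[205:310,235:375],(400,300),interpolation=cv2.INTER_CUBIC)
im[:300,400:]=cv2.resize(d[220:310,280:400],(400,300),interpolation=cv2.INTER_CUBIC)
im[300:,:400]=cv2.resize(t,(400,300));im[300:,400:]=cv2.resize(d,(400,300))
cv2.imwrite('pics/f.png',im[...,::-1])
m=((t[...,1].astype(int)>175)*255).astype(np.uint8);mm=np.zeros_like(m);mm[235:290,302:352]=m[235:290,302:352]
c=max(cv2.findContours(mm,cv2.RETR_EXTERNAL,cv2.CHAIN_APPROX_NONE)[0],key=cv2.contourArea);e=cv2.fitEllipse(cv2.convexHull(c));print(e,cv2.boundingRect(c),onz('top',*e[0],.137))
E
```

```text
23.9333 [0.4264 0.2887 0.2478] [ 0.4452 -0.1791  0.4543]
((328.076904296875, 261.4432678222656), (25.807605743408203, 26.235286712646484), 112.53892517089844) (315, 260, 27, 15) [ 0.5397 -0.0504  0.137 ]
```

View pics/f.png

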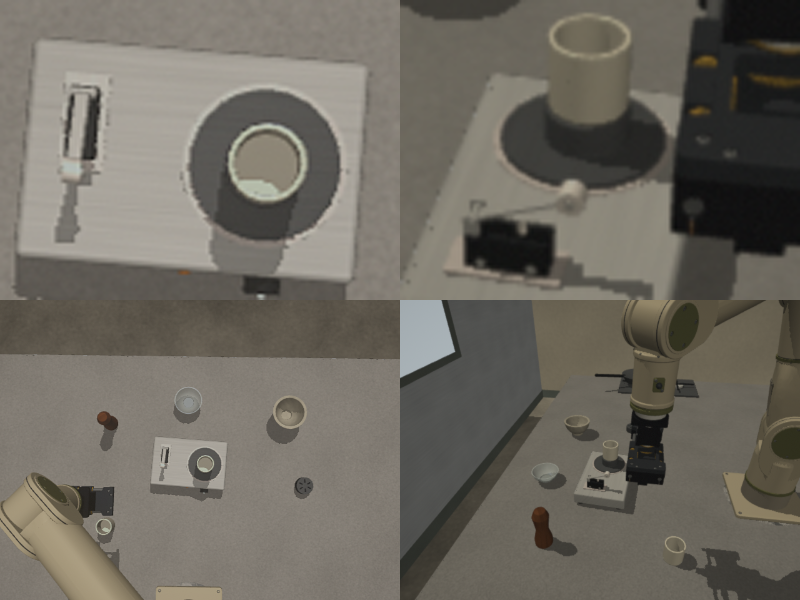

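The pot is upright at (0.540,-0.050) on the stand, the lever is back at rest and the bystanders look untouched. Handing in.

```bash
python3 -c "
from station import order; print(order.sign_off())"
```

```text
the job is handed in; nothing more can be done
None
```

The job is done and handed in at about 24 s of the 72 s allowed. No verdict is reported.

- **Stand:** I placed the leftmost stand on the warmer's plate. Its centre measured about 1.5 mm from the plate centre.
- **Pot:** I set the pot that stood farthest from the base on the stand. In the final pictures it is upright and within about 1 mm of the stand's centre, 2 mm from the plate's.
- **Setting down:** It took several small nudges to seat the stand and the pot. Wrist force in the readings peaked near 14 N for the stand and 26 N for the pot before release.
- **Switch:** The roller was pressed straight down to 11 mm, with 5 to 5.5 N measured. That is past the click at 9 mm and short of overtravel at 15 mm. The click itself can't be read directly; I inferred it from the travel, and the side view agreed at roughly 10–12 mm.
- **Last checks:** The last pictures show the lever back at rest and the arm clear of everything. The mill, mortar, bowl and both lookalikes look undisturbed.
- **Disagreement:** An early side-view fit put the plate about 5 mm off in y compared with the top view. The fit had included the plate's side wall, and re-reading the edges by eye brought it to within 1 mm.

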